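# Level the nut shelf with a spirit level

### The arm

A 6-joint arm with a two-finger parallel gripper is mounted at the origin on the work surface. World frame = base frame: x ahead of the robot, y to its left, z up, the work surface at z = 0. Lengths are in m, angles in degrees, forces in N, time in s.
With the tool pointing down it reaches from about 0.4 to 0.825 m from the base axis. Payload 7 kg.
Tool frame: the origin (TCP) lies on the centre line of the jaws, within the pads' length; the fingertips stand 17 mm ahead of it and the grasp point (between the pads) lies 2 mm behind it; z points along the fingers, y is the direction in which the jaws open and shut (so a half turn about z gives the same grasp; the last joint's range is limited). The gripper opens to 88 mm and grips with 3 to 60 N. Pads are 19 mm wide; open, the fingers measure 130 mm over their backs; the gripper's body (78 mm by 193 mm) begins 47 mm behind the grasp point.
Start: joints at [80.277, 20.546, 0.682, 0, -70.136, -16.507], TCP at [0.298, 0.605, 0.244] pointing down, gripper open.
Joint ranges: [-176.03, 176.03], [-82.01, 121.73], [-58.28, 71.71], [-173.87, 95.51], [-174.79, -0.11], [-173.66, 173.66]. Speed limits (degrees/s): [136.94, 136.94, 172.46, 180, 180, 180].

### API

Orientations are given as [roll, pitch, yaw] about the fixed x, y, z axes, in that order (R = Rz(yaw) Ry(pitch) Rx(roll)).
In Python, from plant import telemetry, vision, close_job, recognise, silhouettes, place_of gives the robot as it stands.
- The arm moves only by the shell command python3 -m handwheel 'ROWS'. ROWS is JSON, a list that holds one entry, the list of rows, each a list of 5 numbers: the shift along the tool's x, y, z in m, then the turn about the tool's z in rad, then the closure, from 0 (fully open) to 1 (shut). In form: [[[tx, ty, tz, yaw, gripper], ...]]. A call has 1 to 20 rows; each row shifts and turns the commanded pose from where the row before left it, along the tool's axes as they then stand; what a row does not reach is not made up. A row lasts 1/12 s, in which the tool goes at most 41.7 mm and 7.16 degrees, less where a joint would pass 70% of its speed; a pose out of reach is approached as far as the arm can. A call with a gripper value outside its range is refused whole. The fingers move at their own pace and stop on an object; the grip force is fixed at half the most. Time passes only in rows, so rows that do not move let the fingers close. It gives the time, the measured TCP pose, the force and the opening at its end, in the units of the state.
- telemetry.get_obs(): the state, without advancing time (a new reading comes with each control period).
- vision.snapshot(name): name is "side" or "top" or "wrist"; returns a dict with "color" (420x560x3 uint8, red, green, blue), "mtx" (3x3 intrinsics, pixels), "dist" ([k1, k2, p1, p2, k3] as OpenCV has them; the pictures are not rectified), "cam_to_world" (4x4, takes a point from camera to world coordinates); the wrist camera has in their place "tool_from_camera" (4x4, takes a point from camera to tool coordinates, whose origin is the TCP and whose axes are the flange's). Camera axes: x right, y down, z forward; pixel columns grow to the right and rows downward; lengths in m; the calibration is good to about 2 mm. A picture is of the moment at which its call begins: read the wrist's pose just before it. There is no depth.
- close_job(): hands the job in, once; it reports no verdict.
Trained networks look in a picture, given as the dict that the camera call returned (one of the last four; its "shot" number tells which), for a name from the list of things; names that differ only in an ending like _2 or _b are one class to them, and where a whole thing is asked for, a point or a joint stands for the part that bears it (a point fixed in the world has none). Each returns a list of dicts, best first, with "conf" (0 to 1); they miss things now and then, are a little off and sometimes report something else, mostly with a low value. They report only what shows in the picture. A call takes as long as a camera call. They do not tell look-alikes from the thing itself.
- recognise(name, picture): "xy" ([column, row] in pixels, amid what is visible of it).
- silhouettes(name, picture): "region" (420x560 bool, what is visible of it) and "xy" ([column, row] in pixels, amid what is visible of it).
- place_of(name, picture): "xy" ([column, row] in pixels: a listed point, or the origin of a listed thing).
The state is a dict: "clock": time; "joint_pos": joint angles; "qvel": joint speeds; "tau": joint torques, N m; "tool_pos": TCP position; "orientation": TCP orientation; "force": force on the tool from outside, world axes, zero at the start; "moment": the same for the moment, N m; "opening": finger opening in m.
Only numpy, scipy, OpenCV 4.12 (cv2) and the standard library are available. Lean on these libraries where they do the work, as an engineer would, in place of code of your own. Each camera call takes 0.05 s, during which the arm holds its last target.

### The job

The little shelf that holds the nut bins is tilted. Stand the spirit level upright on the free strip beside the bins, about midway along the shelf and lengthwise with it, let go of it, and turn the knob of the levelling foot until the bubble rests centred between its two rings. Then press down on top of the level with roughly a kilogram's push, firmly but without forcing, and finish while still pressing, with the bubble centred; do not shift the standing bolt, the washer or the jar.

Things in the scene. Friction and masses are not known exactly. Their poses are not given: they have to be found in the camera images.
- level: spirit level: a bar 120 mm long (its x), 22 mm wide (its y), 40 mm tall (z up), about 0.25 kg; aluminium with black ends; in the middle of its top a clear block with the vial, flush with the top and safe to press. Origin under its centre. Usable either way round; at the start it stands upright on the bench.
- bubble (a joint): place of the pale bubble in the vial (m), along the level's own x from the middle, -0.020 to 0.020. The bubble is 14 mm long, the two black rings are 23 mm apart, centre to centre, so it lies between them within about 3.5 mm of 0. It floats to the HIGHER end: 0.36 mm per milliradian of tilt, and settles in about a second.
- rack: the shelf's fixed legs, standing firmly on the bench; origin on the bench under the middle of the shelf, x across the shelf (bins on the +x half), y along it from the hinge end to the foot and knob end.
- deck: the shelf's grey metal deck, 200 mm (x) by 290 mm (y), top 70 mm above the bench when level; origin on the hinge line at the hinge end, 10 mm below the deck's top, x and y as the rack's (y to the knob end, z up). Two bins of nuts, 40 mm tall, are fixed on its +x half. Only the knob tilts it: a push does not. At the start the knob end is too low by 26 to 49 mrad.
- spot (a point): middle of the free strip on the deck's top face, where the centre of the level's base belongs (within 45 mm); 40 mm from the deck's lengthwise middle line towards its binless long edge, 110 mm from the hinge line, 140 mm from the knob's axis along the shelf.
- knob_grip (a point): levelling foot's round black fluted knob, 36 mm across, 35 mm tall, axis upright: the point on its axis at half height, 112 mm above the bench always. Clockwise seen from above raises the knob end of the deck, 22 mrad per rad (about 8 mm of bubble per rad). Stiff (0.2 N m), stays where left; 1.2 to 2.2 rad needed at the start; end stop 1.6 rad past level.
- big_bolt: a big hexagon-head bolt standing on its head, 30 mm across, 52 mm tall; origin under its centre; a bystander, to be left alone.
- washer: a flat dark washer, 40 mm across, 6 mm thick, lying on the bench; a bystander, to be left alone.
- jar: a closed jar, 60 mm across, 75 mm tall; a bystander, to be left alone.
Not all that is in view belongs to the job. Of the things that look like the level, take the one that is farthest to the robot's left at the start.

How it is judged (in metres and radians):
On the way, in this order (a step that is already met when the one before it is completed fails the run):
1. the level stands on the shelf's free strip, along the shelf, let go (horizontal distance between level and spot below 0.045 m and angle between the x axis of level and the y axis of deck, either way round below 0.2 rad and angle between the z axis of level and the z axis of deck, either way round below 0.03 rad and contact force between level and deck above 1 N and contact force between each of the arm, the fingers and level below 0.05 N), for 0.2 s.
2. the knob has been turned until the shelf is level and the bubble rests between the rings (horizontal distance between level and spot below 0.045 m and angle between the x axis of level and the y axis of deck, either way round below 0.2 rad and angle between the z axis of level and the z axis of deck, either way round below 0.03 rad and value of joint bubble between -0.0035 and 0.0035 m and angle between deck's own z axis and vertical below 0.0125 rad and velocity of joint bubble between -0.004 and 0.004 m/s and contact force between level and deck above 1 N), for 0.3 s.
At the end, for the whole second after the job is handed in: Level standing flat on the deck (within 0.03 rad of it) within 45 mm of the spot and 0.2 rad of the shelf's length; the deck within 12.5 mrad of horizontal and the bubble within 3.5 mm of the middle; the fingers pressing on the level with 4 to 40 N, which reaches the deck (5.5 to 45 N) (horizontal distance between level and spot below 0.045 m and angle between the x axis of level and the y axis of deck, either way round below 0.2 rad and angle between the z axis of level and the z axis of deck, either way round below 0.03 rad and value of joint bubble between -0.0035 and 0.0035 m and angle between deck's own z axis and vertical below 0.0125 rad and contact force between the fingers and level between 4 and 40 N and contact force between level and deck between 5.5 and 45 N); the arm keeps its last pose, push and grip.
It fails at once if the big bolt pushed more than 30 mm from its place (distance of big_bolt from where it was at the start of the episode above 0.03 m).
It fails at once if the washer pushed more than 30 mm from its place (distance of washer from where it was at the start of the episode above 0.03 m).
It fails at once if the jar pushed more than 30 mm from its place (distance of jar from where it was at the start of the episode above 0.03 m).
It also fails if it takes over 70 s, if anything falls off the work surface, if the arm or the gripper's body presses on something with over 40 N, if the wrist force passes 120 N, or if a joint passes its speed limit or range.

## Working session

There is one attempt and no reset: what is moved stays moved. The work goes in short steps, Python scripts to look and compute and a shell command to move; the robot and the scene stay as the last step left them, time stands still between calls to the robot, and variables do not carry over. Pictures are saved under pics/ and viewed, and the job is handed in when it is done.

```bash
ls; mkdir -p pics; cat > h.py <<'E'
import numpy as np, cv2
from plant import telemetry, vision, close_job, recognise, silhouettes, place_of
from scipy.spatial.transform import Rotation as R
def snap(n,save=None):
    o=telemetry.get_obs(); s=vision.snapshot(n)
    if n=="wrist":
        T=np.eye(4);T[:3,:3]=R.from_euler('xyz',o['orientation'],degrees=True).as_matrix();T[:3,3]=o['tool_pos']
        s['c2w']=T@np.array(s['tool_from_camera'])
    else: s['c2w']=np.array(s['cam_to_world'])
    if save: cv2.imwrite('pics/'+save+'.png',s['color'][:,:,::-1])
    return s
def ray(s,px):
    p=cv2.undistortPoints(np.array(px,float).reshape(-1,1,2),np.array(s['mtx'],float),np.array(s['dist'],float)).reshape(-1,2)
    d=np.c_[p,np.ones(len(p))]@s['c2w'][:3,:3].T
    return s['c2w'][:3,3],d
def atz(s,px,z):
    o,d=ray(s,px); return o+d*((z-o[2])/d[:,2])[:,None]
def proj(s,P):
    M=np.linalg.inv(s['c2w']);rv=cv2.Rodrigues(M[:3,:3])[0]
    return cv2.projectPoints(np.array(P,float).reshape(-1,1,3),rv,M[:3,3],np.array(s['mtx'],float),np.array(s['dist'],float))[0].reshape(-1,2)
E
python3 - <<'E'
from h import *
np.set_printoptions(precision=4,suppress=True)
print(telemetry.get_obs())
for n in ['side','top','wrist']:
    s=snap(n,n+'0'); print(n,s['c2w'])
    for k in ['level','deck','rack','spot','knob_grip','big_bolt','washer','jar']:
        print(k,[(np.round(d['xy']),round(d['conf'],2)) for d in place_of(k,s)][:4])
E
```

```text
pics
{'clock': 0.0, 'joint_pos': array([ 80.2789,  20.5909,   0.633 ,  -0.0182, -70.135 , -16.5065]), 'qvel': array([ 0.0931, -0.0919,  0.0147, -0.0503, -0.0621,  0.0079]), 'tau': array([  0.0003, -58.2724,  29.3052,   6.9972,   0.0068,  -0.0002]), 'tool_pos': array([0.2981, 0.6051, 0.2426]), 'orientation': array([179.9062,  -0.01  , -26.2338]), 'force': array([-0.0821, -0.2581, -0.507 ]), 'moment': array([-0.1027,  0.0125,  0.0421]), 'opening': 0.08733953213011224}
side [[-0.9433 -0.2486  0.2201  0.2921]
 [-0.3318  0.7266 -0.6017  0.5989]
 [-0.0103 -0.6406 -0.7678  0.8984]
 [ 0.      0.      0.      1.    ]]
level [(array([353., 316.]), 0.96), (array([425., 202.]), 0.76), (array([246., 315.]), 0.6)]
deck [(array([319., 151.]), 0.72), (array([213., 273.]), 0.39)]
rack [(array([308., 206.]), 0.79)]
spot [(array([327., 181.]), 0.79)]
knob_grip [(array([323., 214.]), 0.81)]
big_bolt [(array([213., 276.]), 0.84), (array([245., 316.]), 0.15)]
washer [(array([280., 360.]), 0.64)]
jar [(array([180., 223.]), 0.61)]
top [[-0.0201 -0.9938  0.109   0.3869]
 [-0.9998  0.0203  0.0008 -0.0089]
 [-0.003  -0.109  -0.994   1.3968]
 [ 0.      0.      0.      1.    ]]
level [(array([374., 334.]), 0.86), (array([208., 225.]), 0.82), (array([240., 303.]), 0.66)]
deck [(array([389., 215.]), 0.58)]
rack [(array([338., 233.]), 0.68)]
spot [(array([350., 245.]), 0.66), (array([187., 260.]), 0.38)]
knob_grip [(array([296., 254.]), 0.6)]
big_bolt [(array([239., 179.]), 0.5)]
washer [(array([187., 260.]), 0.55)]
jar [(array([280., 129.]), 0.8)]
wrist [[-0.443  -0.8529 -0.2762  0.3745]
 [-0.8965  0.4217  0.1357  0.5682]
 [ 0.0007  0.3078 -0.9515  0.3841]
 [ 0.      0.      0.      1.    ]]
level []
deck []
rack []
spot []
knob_grip []
big_bolt []
washer []
jar []
```

View pics/side0.png

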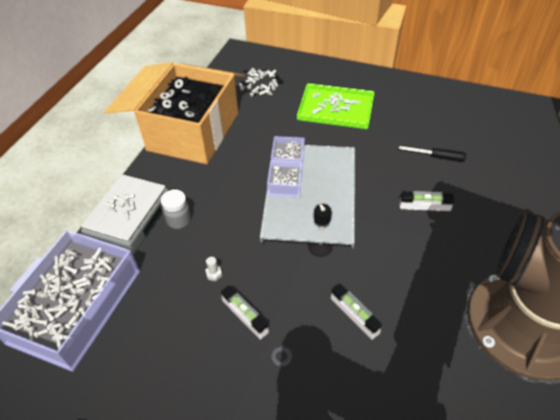

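View pics/top0.png

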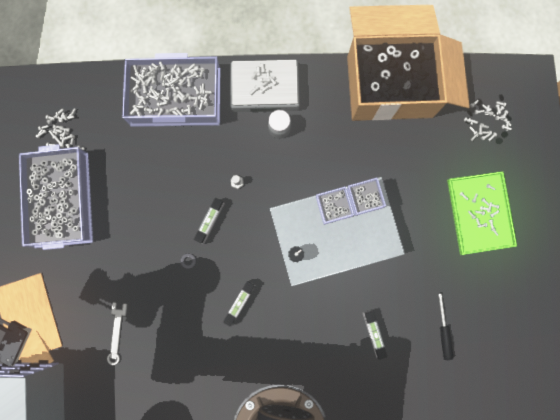

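```bash
python3 - <<'E'
from h import *
np.set_printoptions(precision=4,suppress=True)
S=snap('side');T=snap('top')
def c(p,q,z):
    print('side',atz(S,[p],z)[0],'top',atz(T,[q],z)[0])
for p,q,z in [((353,316),(240,303),0),((425,202),(374,334),0),((246,315),(208,225),0),((319,151),(389,215),.06),((308,206),(338,233),0),((327,181),(350,245),.068),((323,214),(296,254),.112),((213,276),(239,179),0),((280,360),(187,260),0),((180,223),(280,129),0)]: c(p,q,z)
E
```

```text
side [ 0.3336  0.0984 -0.    ] top [0.3295 0.0958 0.    ]
side [ 0.2455 -0.259   0.    ] top [ 0.2427 -0.2461  0.    ]
side [0.5404 0.1675 0.    ] top [0.5323 0.1765 0.    ]
side [ 0.5256 -0.2869  0.06  ] top [ 0.542  -0.2839  0.06  ]
side [ 0.5107 -0.1547  0.    ] top [ 0.5046 -0.1609  0.    ]
side [ 0.4757 -0.186   0.068 ] top [ 0.4686 -0.1823  0.068 ]
side [ 0.447  -0.0498  0.112 ] top [ 0.4472 -0.0473  0.112 ]
side [ 0.644   0.1035 -0.    ] top [0.652  0.0943 0.    ]
side [0.4421 0.2353 0.    ] top [0.4423 0.2319 0.    ]
side [ 0.7804 -0.0063  0.    ] top [ 0.7849 -0.0161  0.    ]
```

```bash
python3 - <<'E'
from h import *
np.set_printoptions(precision=4,suppress=True)
for n in ['top','side']:
    s=snap(n)
    for d in silhouettes('level',s):
        m=d['region'].astype(np.uint8); r=cv2.minAreaRect(cv2.findNonZero(m)); b=cv2.boxPoints(r)
        w=atz(s,b,.025)[:,:2]; e=[w[1]-w[0],w[2]-w[1]]; e=max(e,key=np.linalg.norm)
        print(n,d['conf'],w.mean(0),np.linalg.norm(e),np.degrees(np.arctan2(e[1],e[0])))
    for d in silhouettes('deck',s)[:2]:
        m=d['region'].astype(np.uint8); h=cv2.convexHull(cv2.findNonZero(m)); b=cv2.approxPolyDP(h,6,True)[:,0]
        print('deck',d['conf'],b.tolist(),atz(s,b,.065)[:,:2].tolist())
E
python3 -m handwheel '[[[0.034,0.0236,0,0,0],[0.034,0.0236,0,0,0],[0.034,0.0236,0,0,0],[0.034,0.0236,0,0,0],[0.034,0.0236,0,0,0],[0.034,0.0236,0,0,0],[0.034,0.0236,0,0,0],[0.034,0.0236,0,0,0],[0.034,0.0236,0,0,0],[0.034,0.0236,0,0,0],[0.034,0.0236,0,0,0],[0.03,0.0236,0,0,0],[0,0,0,0,0],[0,0,0,0,0]]]'
python3 - <<'E'
from h import *
s=snap('wrist','w1');print(telemetry.get_obs()['joint_pos'],telemetry.get_obs()['clock'])
for d in silhouettes('level',s):
        m=d['region'].astype(np.uint8); r=cv2.minAreaRect(cv2.findNonZero(m)); b=cv2.boxPoints(r)
        w=atz(s,b,.04)[:,:2]; e=[w[1]-w[0],w[2]-w[1]]; e=max(e,key=np.linalg.norm)
        print(d['conf'],d['xy'],w.mean(0),np.linalg.norm(e),np.degrees(np.arctan2(e[1],e[0])))
for d in place_of('level',s): print(d,atz(s,[d['xy']],0))
E
```

```text
top 0.94 [ 0.2449 -0.2421] 0.12630725770506757 -163.03750642257089
top 0.82 [0.3309 0.0981] 0.11834551384718917 -30.06064687214394
top 0.73 [0.5422 0.1719] 0.12144061750686444 -27.610303513961117
deck 0.9 [[402, 252], [292, 285], [272, 210], [380, 178]] [[0.44847305711793145, -0.3116915729117596], [0.3736135938332754, -0.03715896409658549], [0.5597758755492092, 0.008337663919767093], [0.6353866244889459, -0.2642733831305159]]
side 0.88 [ 0.2438 -0.2438] 0.12846961488653968 -164.3334746734485
side 0.87 [0.5419 0.1717] 0.13603821706747304 152.16345602255979
side 0.79 [0.3312 0.0963] 0.13177629263873286 149.47376328746668
deck 0.63 [[352, 245], [261, 239], [276, 136], [354, 148]] [[0.37414519157939397, -0.02644685148711934], [0.561087236092275, 0.020920499762411948], [0.6447774003493023, -0.3002029566387192], [0.4448386029723722, -0.3201566108137427]]
clock: 2.92
tool_pos: [0.5362, 0.1708, 0.2436]
orientation: [180.0, -0.0, -26.5]
force: [-0.7, 0.2, 0.2]
opening: 0.0876
[ 3.77207563e+01  1.00202056e+01 -1.37128339e+01 -5.17531988e-03
 -6.62594976e+01  2.59231047e+01] 2.9667
0.78 [274.8, 180.0] [0.5442254  0.16821702] 0.11907395977455333 -27.110382709487254
{'xy': [273.8, 177.5], 'conf': 0.78} [[0.54374234 0.17247544 0.        ]]
```

View pics/w1.png

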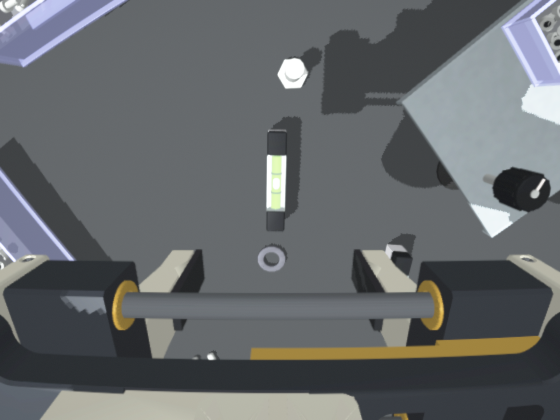

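```bash
python3 -m handwheel '[[[0.0064,-0.0023,0.036,0.01,0],[0,0,0.036,0,0],[0,0,0.036,0,0],[0,0,0.036,0,0],[0,0,0.036,0,0],[0,0,0.036,0,0],[0,0,0,0,0],[0,0,0,0,0.9],[0,0,0,0,0.9],[0,0,0,0,0.9],[0,0,0,0,0.9],[0,0,0,0,0.9],[0,0,0,0,0.9],[0,0,0,0,0.9],[0,0,0,0,0.9],[0,0,0,0,0.9]]]'
python3 - <<'E'
from h import *
s=snap('wrist','w2');o=telemetry.get_obs();print(o['joint_pos'],o['force'])
E
```

```text
clock: 4.4
tool_pos: [0.5424, 0.172, 0.0277]
orientation: [-180.0, -0.0, -26.8]
force: [-0.3, -1.0, -0.0]
opening: 0.0334
[ 3.73005052e+01  2.38992267e+01 -2.70742841e+01 -2.60289258e-04
 -3.90244245e+01  2.58911802e+01] [ 0.08552281 -0.25372647 -0.00879463]
```

View pics/w2.png

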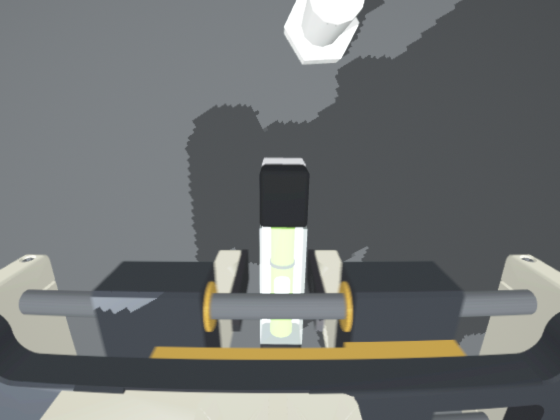

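```bash
python3 -m handwheel '[[[0,0,0,0,0.9],[0,0,0,0,0.9],[0,0,0,0,0.9],[0,0,0,0,0.9],[0,0,0,0,0.9],[0,0,-0.01,0,0.9],[0,0,-0.03,0,0.9],[0,0,-0.035,0,0.9],[0,0,-0.035,0,0.9],[0,0,-0.035,0,0.9],[0,0,-0.03,0,0.9],[0,0,0,0,0.9]]]'
```

```text
clock: 5.45
tool_pos: [0.5455, 0.1739, 0.2101]
orientation: [-179.4, -0.4, -26.7]
force: [2.0, 0.7, -3.2]
opening: 0.0218
```

```bash
python3 -m handwheel '[[[0.0093,0.0323,0,0,0.9],[0.0093,0.0323,0,0,0.9],[0.0093,0.0323,0,0,0.9],[0.0093,0.0323,0,0,0.9],[0.0093,0.0323,0,0,0.9],[0.0093,0.0323,0,0,0.9],[0.0093,0.0323,0,0,0.9],[0.0093,0.0323,0,0,0.9],[0.0093,0.0323,0,0,0.9],[0.0093,0.0323,0,0,0.9],[0.0093,0.0323,0,0,0.9],[0,0,0,0.104,0.9],[0,0,0,0.104,0.9],[0,0,0,0.104,0.9],[0,0,0,0.104,0.9],[0,0,0,0.104,0.9],[0,0,0,0.104,0.9],[0,0,0,0.104,0.9],[0,0,0,0.104,0.9],[0,0,0,0,0.9]]]'
python3 - <<'E'
from h import *
np.set_printoptions(precision=4,suppress=True)
o=telemetry.get_obs();print(o['joint_pos'],o['force'])
for n in ['wrist','top','side']:
    s=snap(n,n+'3')
    for k in ['spot','knob_grip']:
        for d in place_of(k,s)[:1]: print(n,k,d,atz(s,[d['xy']],.068 if k=='spot' else .112))
    if n!='side':
      for d in silhouettes('deck',s)[:1]:
        m=d['region'].astype(np.uint8); h=cv2.convexHull(cv2.findNonZero(m)); b=cv2.approxPolyDP(h,6,True)[:,0]
        print('deck',d['conf'],b.tolist(),atz(s,b,.065)[:,:2].tolist())
E
```

```text
clock: 7.12
tool_pos: [0.4733, -0.1908, 0.2023]
orientation: [-180.0, 0.0, -74.7]
force: [0.8, -0.7, -3.1]
opening: 0.0217
[  0.0934   6.8799 -23.241   -0.0394 -59.8876  15.1827] [ 0.7837 -0.6539 -3.0877]
deck 0.95 [[349, 77], [334, 259], [310, 346], [244, 346], [127, 272], [98, 103], [118, 76]] [[0.44496231312708306, -0.3181948500941906], [0.4029490731968976, -0.1503283118526481], [0.39347516770300955, -0.03697085921601356], [0.46694296912068944, -0.016987017699912677], [0.6086587960203651, -0.07774650831428806], [0.6541294353873448, -0.24108220743151648], [0.6390252483311512, -0.26804254914337877]]
top spot {'xy': [349.1, 240.8], 'conf': 0.56} [[ 0.479  -0.1804  0.068 ]]
deck 0.88 [[380, 177], [383, 259], [305, 282], [327, 192]] [[0.637938383484162, -0.26438712168381495], [0.43229612021914354, -0.2634752763128743], [0.38026646734494385, -0.06918588300485094], [0.6022701130375627, -0.12966846815396071]]
side spot {'xy': [329.9, 181.0], 'conf': 0.83} [[ 0.4693 -0.1882  0.068 ]]
side knob_grip {'xy': [322.5, 211.1], 'conf': 0.55} [[ 0.4503 -0.0571  0.112 ]]
```

View pics/wrist3.png

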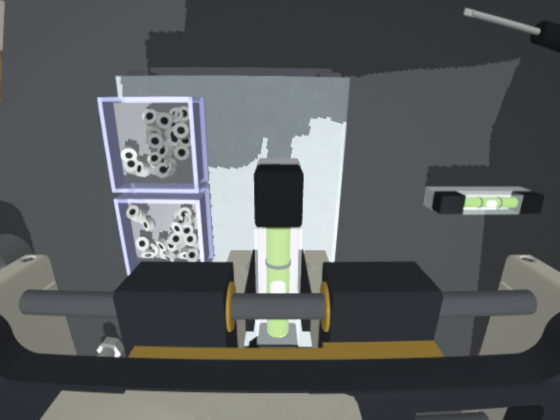

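View pics/top3.png

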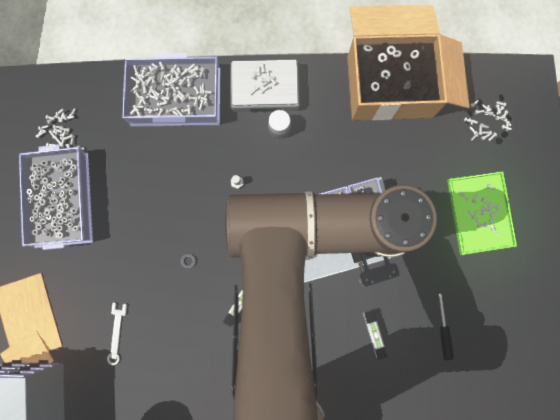

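```bash
python3 - <<'E'
from h import *
np.set_printoptions(precision=4,suppress=True)
s=snap('wrist')
w=atz(s,[(205,100),(210,190)],.108)[:,:2]; b=np.radians(105.3)
print(w, (w-[.4733,-.1908])@np.array([[np.sin(b),np.cos(b)],[-np.cos(b),np.sin(b)]]))
E
python3 -m handwheel '[[[0,0,0.02,0,0.9],[0,0,0.025,0,0.9],[0,0,0.025,0,0.9],[0,0,0.02,0,0.9],[0,0,0.01,0,0.9],[0,0,0,0,0.9]]]'
```

```text
[[ 0.5513 -0.2679]
 [ 0.5336 -0.2015]] [[ 0.0549 -0.095 ]
 [ 0.0553 -0.0262]]
clock: 8.22
tool_pos: [0.472, -0.1911, 0.1005]
orientation: [179.8, 0.1, -74.5]
force: [1.2, 0.4, -3.3]
opening: 0.0217
```

```bash
python3 -m handwheel '[[[0,0,0.0015,0,0.9],[0,0,0.0015,0,0.9],[0,0,0,0,0.9]]]';python3 -m handwheel '[[[0,0,0.0015,0,0.9],[0,0,0.001,0,0.9],[0,0,0,0,0.9]]]'
```

```text
clock: 8.47
tool_pos: [0.4743, -0.1912, 0.1006]
orientation: [-179.9, -0.0, -74.5]
force: [0.1, -0.0, -2.4]
opening: 0.022
clock: 8.72
tool_pos: [0.4736, -0.1911, 0.0974]
orientation: [-180.0, -0.0, -74.5]
force: [-0.1, -0.4, -3.3]
opening: 0.0215
```

```bash
python3 -m handwheel '[[[0,0,0.0015,0,0.9],[0,0,0.001,0,0.9],[0,0,0,0,0.9]]]';python3 -m handwheel '[[[0,0,0.001,0,0.9],[0,0,0.001,0,0.9],[0,0,0,0,0.9]]]'
```

```text
clock: 8.97
tool_pos: [0.4735, -0.191, 0.095]
orientation: [-180.0, -0.0, -74.5]
force: [-2.2, 3.4, 3.2]
opening: 0.0219
clock: 9.22
tool_pos: [0.4737, -0.1909, 0.0939]
orientation: [-180.0, -0.0, -74.4]
force: [-6.0, 6.8, 15.0]
opening: 0.0219
```

```bash
python3 -m handwheel '[[[0,0,0,0,0.55],[0,0,0,0,0.55],[0,0,0,0,0.55],[0,0,0,0,0.55],[0,0,0,0,0.55],[0,0,0,0,0.55],[0,0,-0.02,0,0.55],[0,0,-0.03,0,0.55],[0,0,-0.03,0,0.55],[0,0,-0.03,0,0.55],[0,0,-0.02,0,0.55],[0,0,0,0,0.3],[0,0,0,0,0.1],[0,0,0,0,0]]]'
python3 - <<'E'
from h import *
np.set_printoptions(precision=4,suppress=True)
o=telemetry.get_obs();print(o['joint_pos'],o['tool_pos'])
for n in ['wrist','side']:
    s=snap(n,n+'4')
    for k in ['spot','knob_grip','level','bubble']:
        for d in place_of(k,s)[:2]: print(n,k,d,atz(s,[d['xy']],{'knob_grip':.112,'bubble':.1}.get(k,.066)))
E
```

```text
clock: 10.38
tool_pos: [0.473, -0.1911, 0.2219]
orientation: [180.0, 0.0, -74.5]
force: [0.3, 0.6, 0.9]
opening: 0.0546
[  0.0748   5.8967 -21.6165  -0.0235 -62.5236  15.4485] [ 0.473  -0.1911  0.2219]
wrist spot {'xy': [275.2, 206.9], 'conf': 0.79} [[ 0.474  -0.1832  0.066 ]]
wrist knob_grip {'xy': [265.0, 347.3], 'conf': 0.62} [[ 0.4473 -0.0467  0.112 ]]
wrist level {'xy': [459.6, 197.5], 'conf': 0.92} [[ 0.2911 -0.2446  0.066 ]]
wrist level {'xy': [274.0, 197.6], 'conf': 0.82} [[ 0.4778 -0.1925  0.066 ]]Traceback (most recent call last):
  File "<stdin>", line 7, in <module>
ValueError: it knows: big_bolt, deck, jar, knob_grip, level, rack, spot, washer
```

View pics/wrist4.png

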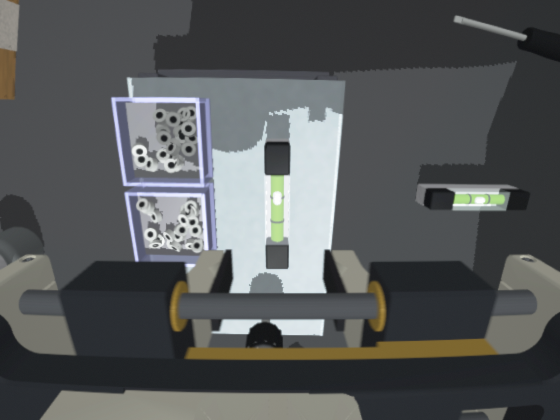

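```bash
python3 - <<'E'
from h import *
s=snap('wrist'); c=s['color'][120:290,210:345,::-1]
cv2.imwrite('pics/z5.png',cv2.resize(c,None,fx=4,fy=3.5,interpolation=cv2.INTER_CUBIC))
print(proj(s,[[.478+d*.26,-.1925-d*.965,.107] for d in (-.02,-.0115,0,.0115,.02)]))
E
```

```text
[[273.02637619 230.90453447]
 [273.04420022 222.14184413]
 [273.06962722 210.0085205 ]
 [273.09663652 197.55044159]
 [273.11766634 188.13051572]]
```

View pics/z5.png

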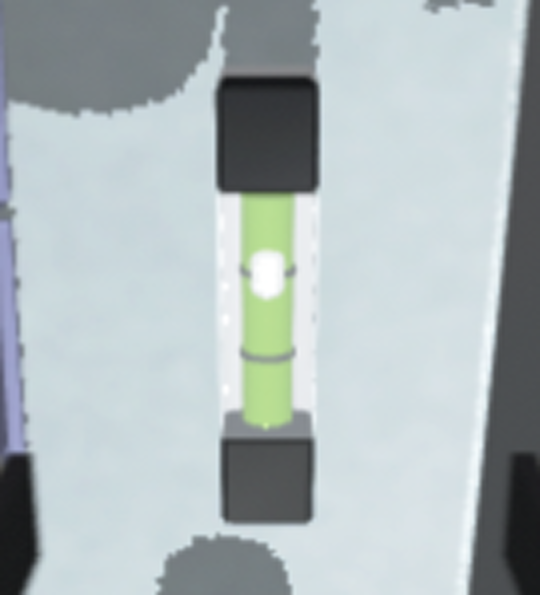

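```bash
python3 -m handwheel '[[[-0.029,-0.0026,0,0,0],[-0.029,-0.0026,0,0,0.1],[-0.029,-0.0026,0,0,0.2],[-0.029,-0.0026,0,0,0.3],[-0.0287,-0.0027,0,0,0.3],[0,0,0,-0.1,0.3],[0,0,0,-0.1,0.3],[0,0,0,-0.1,0.3],[0,0,0,-0.1,0.3],[0,0,0,-0.1,0.3],[0,0,0,-0.1,0.3],[0,0,0,-0.1,0.3],[0,0,0,-0.1,0.3],[0,0,0,-0.1,0.3],[0,0,0,-0.1,0.3],[0,0,0,-0.1,0.3],[0,0,0,-0.1,0.3],[0,0,0,-0.1,0.3],[0,0,0,-0.1,0.3],[0,0,0,0,0.3]]]'
python3 - <<'E'
from h import *
np.set_printoptions(precision=4,suppress=True)
o=telemetry.get_obs();print(o['joint_pos'],o['tool_pos'])
for n in ['wrist','side']:
    s=snap(n,n+'6')
    for k in ['knob_grip']:
        for d in place_of(k,s)[:2]: print(n,k,d,atz(s,[d['xy']],.112))
E
```

```text
clock: 12.3
tool_pos: [0.4471, -0.0483, 0.2221]
orientation: [180.0, 0.0, 6.0]
force: [0.2, 1.0, -0.1]
opening: 0.0615
[ 19.0818  -0.2351 -28.1726  -0.0016 -62.1115  76.918 ] [ 0.4471 -0.0483  0.2221]
wrist knob_grip {'xy': [279.4, 211.3], 'conf': 0.58} [[ 0.4504 -0.05    0.112 ]]
side knob_grip {'xy': [323.8, 214.1], 'conf': 0.92} [[ 0.4453 -0.0501  0.112 ]]
```

View pics/wrist6.png

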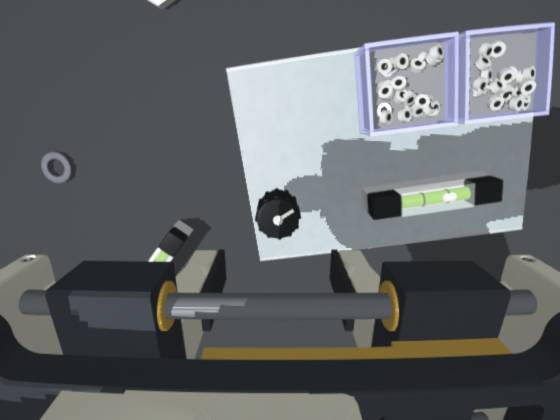

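View pics/side6.png

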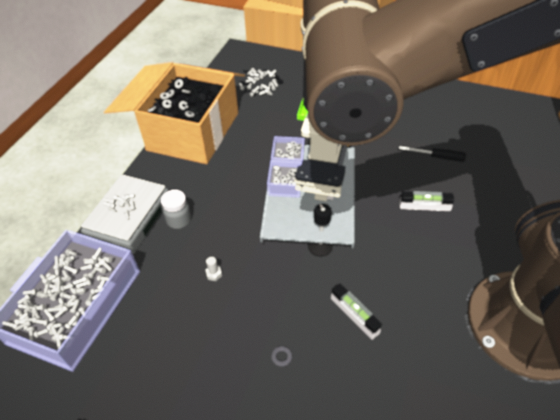

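```bash
python3 -m handwheel '[[[0.0015,0.001,0.03,0,0.3],[0,0,0.03,0,0.3],[0,0,0.03,0,0.3],[0,0,0.02,0,0.3],[0,0,0,0,0.3],[0,0,0,0,0.9],[0,0,0,0,0.9],[0,0,0,0,0.9],[0,0,0,0,0.9],[0,0,0,0,0.9],[0,0,0,0,0.9],[0,0,0,0,0.9],[0,0,0,0,0.9]]]'
```

```text
clock: 13.58
tool_pos: [0.4497, -0.0482, 0.1138]
orientation: [-179.9, -0.2, 5.7]
force: [-3.3, 5.7, 5.5]
opening: 0.0354
```

```bash
python3 -m handwheel '[[[0,0,0,0.05,0.9],[0,0,0,0.09,0.9],[0,0,0,0.09,0.9],[0,0,0,0.09,0.9],[0,0,0,0.09,0.9],[0,0,0,0.09,0.9],[0,0,0,0.09,0.9],[0,0,0,0.09,0.9]]]'
python3 - <<'E'
from h import *
np.set_printoptions(precision=4,suppress=True)
o=telemetry.get_obs();print(o)
s=snap('wrist','w7')
E
```

```text
clock: 14.25
tool_pos: [0.4494, -0.0491, 0.1138]
orientation: [-179.9, -0.1, -33.4]
force: [-1.8, -1.3, 6.6]
opening: 0.0353
{'clock': 14.25, 'joint_pos': array([ 18.8945,   7.0837, -36.7495,   0.0508, -46.0753,  37.6386]), 'qvel': array([ -0.0811,   0.0125,  -0.0352,   0.0191,  -0.0667, -61.5111]), 'tau': array([  0.3339, -30.6796,  22.0961,   4.4732,   0.8378,   1.5295]), 'tool_pos': array([ 0.4494, -0.0491,  0.1138]), 'orientation': array([-179.9499,   -0.0849,  -33.4318]), 'force': array([-1.7648, -1.3189,  6.5518]), 'moment': array([-0.4557,  0.6144,  0.2419]), 'opening': 0.03531103078956367}
```

View pics/w7.png

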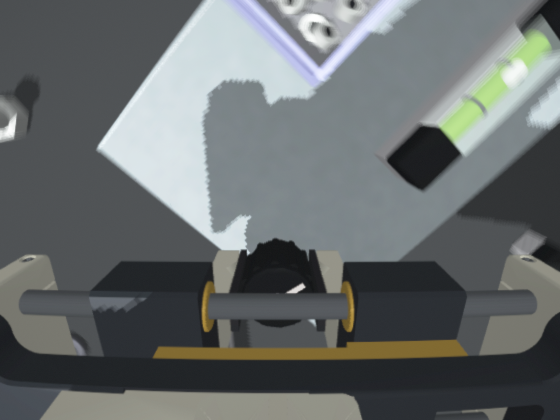

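Knob held (278,285) and turning; the bubble at (514,72) is now inside the far ring. I continue the turn.

```bash
python3 -m handwheel '[[[0,0,0,0.09,0.9],[0,0,0,0.09,0.9],[0,0,0,0.09,0.9],[0,0,0,0.09,0.9],[0,0,0,0.09,0.9],[0,0,0,0.09,0.9],[0,0,0,0.09,0.9],[0,0,0,0.05,0.9],[0,0,0,0,0.9],[0,0,0,0,0.9],[0,0,0,0,0.9],[0,0,0,0,0.9],[0,0,0,0,0.9],[0,0,0,0,0.9],[0,0,0,0,0.9],[0,0,0,0,0.9],[0,0,0,0,0.9],[0,0,0,0,0.9]]]'
python3 - <<'E'
from h import *
s=snap('wrist','w8')
E
```

```text
clock: 15.8
tool_pos: [0.4486, -0.0497, 0.1138]
orientation: [-180.0, -0.0, -72.2]
force: [-4.5, -3.4, 9.2]
opening: 0.0352
```

View pics/w8.png

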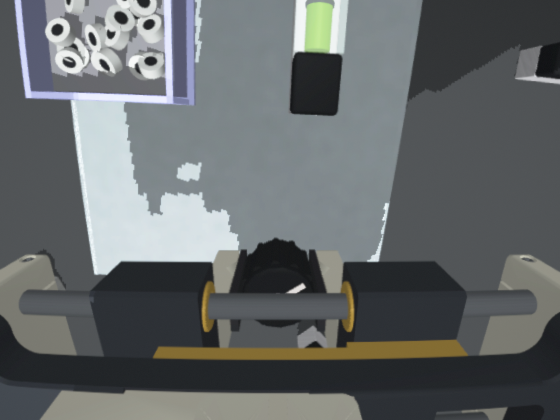

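```bash
python3 -m handwheel '[[[0,0,0,0,0.3],[0,0,0,0,0.3],[0,0,0,0,0.3],[0,0,0,0,0.3],[0,0,-0.02,0,0.3],[0,0,-0.04,0,0.3],[0.02,0,-0.03,0,0.3],[0.03,0,0,0,0.3],[0.02,0,0,0,0.3],[0,0,0,0,0.3],[0,0,0,0,0.3],[0,0,0,0,0.3]]]'
python3 - <<'E'
from h import *
s=snap('wrist','w9'); 
cv2.imwrite('pics/z9.png',cv2.resize(s['color'][20:250,180:380,::-1],None,fx=2.6,fy=2.6,interpolation=cv2.INTER_CUBIC))
E
```

```text
clock: 16.85
tool_pos: [0.47, -0.1156, 0.2022]
orientation: [180.0, 0.0, -72.2]
force: [-0.2, -0.0, -0.1]
opening: 0.0613
```

View pics/z9.png

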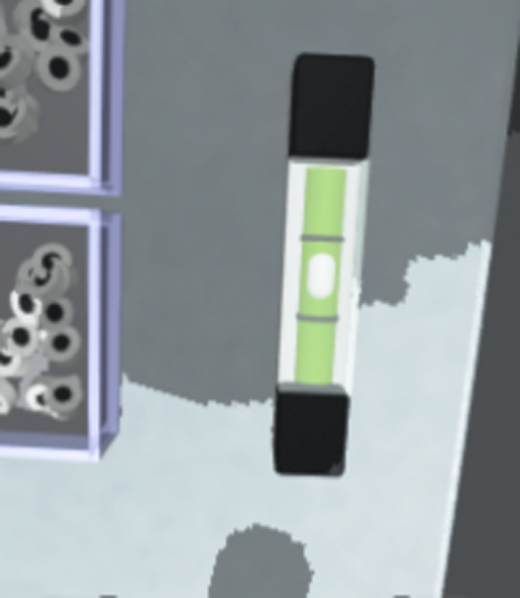

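```bash
python3 - <<'E'
from h import *
np.set_printoptions(precision=4,suppress=True)
s=snap('wrist')
e=np.array([[334,57],[332,158],[321,276],[313,388],[312,472]])/2.6+[180,20]
print(atz(s,e,.110)[:,:2])
for d in place_of('level',s)[:2]: print(d,atz(s,[d['xy']],.07))
o=telemetry.get_obs();p=np.array(o['tool_pos']);M=R.from_euler('xyz',o['orientation'],degrees=True).as_matrix()
c=atz(s,e,.110)[2]
print(p,M.T@(c-p))
E
```

```text
[[ 0.4907 -0.2489]
 [ 0.4828 -0.2244]
 [ 0.4752 -0.1933]
 [ 0.4668 -0.1618]
 [ 0.4586 -0.1369]]
{'xy': [491.3, 147.3], 'conf': 0.79} [[ 0.3003 -0.2304  0.07  ]]
{'xy': [323.5, 352.3], 'conf': 0.78} [[0.3674 0.0345 0.07  ]]
[ 0.4701 -0.1152  0.2024] [0.076  0.019  0.0924]
```

```bash
python3 -m handwheel '[[[0.02,0.005,0,0,1],[0.03,0.007,0,0,1],[0.026,0.007,0,0,1],[0,0,0.02,0,1],[0,0,0.02,0,1],[0,0,0.02,0,1],[0,0,0.008,0,1],[0,0,0,0,1],[0,0,0,0,1],[0,0,0,0,1],[0,0,0,0,1]]]'
```

```text
clock: 17.92
tool_pos: [0.4764, -0.1937, 0.1358]
orientation: [-179.9, -0.1, -72.1]
force: [-0.3, 1.1, 0.5]
opening: 0.0006
```

```bash
python3 -m handwheel '[[[0,0,0.002,0,1],[0,0,0.002,0,1],[0,0,0.002,0,1],[0,0,0,0,1],[0,0,0,0,1]]]'
python3 -m handwheel '[[[0,0,0.001,0,1],[0,0,0,0,1],[0,0,0,0,1]]]'
python3 -m handwheel '[[[0,0,0.001,0,1],[0,0,0,0,1],[0,0,0,0,1]]]'
```

```text
clock: 18.33
tool_pos: [0.4754, -0.1939, 0.1284]
orientation: [180.0, 0.0, -72.2]
force: [-0.1, 0.0, 0.2]
opening: 0.0004
clock: 18.58
tool_pos: [0.4755, -0.1939, 0.1275]
orientation: [180.0, -0.0, -72.2]
force: [0.3, -0.7, 0.3]
opening: 0.0008
clock: 18.83
tool_pos: [0.4757, -0.1939, 0.127]
orientation: [-180.0, -0.0, -72.2]
force: [-1.1, 0.9, 4.5]
opening: 0.0001
```

```bash
python3 -m handwheel '[[[0,0,0.0005,0,1],[0,0,0,0,1],[0,0,0,0,1],[0,0,0,0,1]]]'
python3 -m handwheel '[[[0,0,0.0003,0,1],[0,0,0,0,1],[0,0,0,0,1],[0,0,0,0,1]]]'
```

```text
clock: 19.17
tool_pos: [0.4757, -0.1939, 0.127]
orientation: [-180.0, -0.0, -72.2]
force: [-3.1, 1.6, 10.0]
opening: 0.0006
clock: 19.5
tool_pos: [0.4757, -0.1939, 0.127]
orientation: [-180.0, -0.0, -72.2]
force: [-3.9, 3.4, 12.1]
opening: 0.0005
```

```bash
python3 -m handwheel '[[[0,0,0,0,1],[0,0,0,0,1],[0,0,0,0,1],[0,0,0,0,1],[0,0,0,0,1],[0,0,0,0,1],[0,0,0,0,1],[0,0,0,0,1],[0,0,0,0,1],[0,0,0,0,1],[0,0,0,0,1],[0,0,0,0,1]]]'
python3 - <<'E'
from h import *
s=snap('wrist','w10');t=snap('side')
a=cv2.resize(s['color'][100:400,180:400,::-1],None,fx=1.8,fy=1.8,interpolation=cv2.INTER_CUBIC)
b=cv2.resize(t['color'][120:240,260:380,::-1],(390,540),interpolation=cv2.INTER_CUBIC)
cv2.imwrite('pics/z10.png',np.hstack([a,b]))
for k in ['big_bolt','washer','jar']:
    for d in place_of(k,t)[:1]: print(k,atz(t,[d['xy']],0))
E
```

```text
clock: 20.5
tool_pos: [0.4758, -0.1939, 0.127]
orientation: [-180.0, -0.0, -72.2]
force: [-4.0, 2.8, 11.9]
opening: 0.0005
big_bolt [[6.44431013e-01 9.84419191e-02 1.11022302e-16]]
washer [[0.43919571 0.22295656 0.        ]]
jar [[ 7.84683138e-01 -1.25758688e-02  1.11022302e-16]]
```

View pics/z10.png

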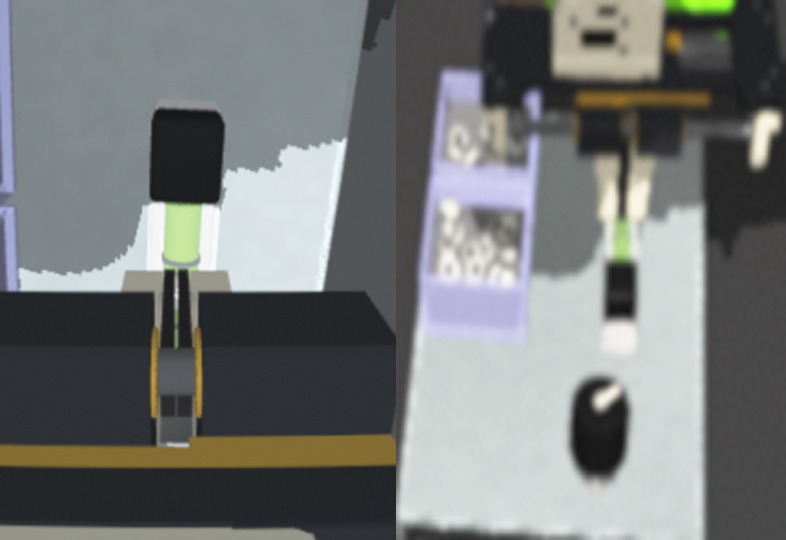

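```bash
python3 -c "
from plant import close_job; print(close_job())"
```

```text
the job is handed in; nothing more can be done
None
```

I handed the job in at about 20.5 s of the 70 s, with the closed fingertips still pressing on the vial block. No verdict was reported.

- **Placing:** I took the leftmost of the three levels, at about (0.543, 0.170). I stood it on the free strip at about (0.475, −0.193), roughly 10 mm from the spot, and let go.
- **Levelling:** The bubble started about 11 mm off, towards the hinge end. I turned the knob about 1.36 rad clockwise. With the gripper clear of the level, the wrist picture then showed the bubble centred between the rings, within about 0.5 mm.
- **Pressing:** The wrist sensor read a steady 12 N upward at the end, plus about 5 N sideways.
- **Bystanders:** The bolt and jar measured within about 7 mm of their first places. The washer came out 13 mm from where I first measured it. The gripper never went near it, so I put that down to detection noise, but I did not check it further.

While pressing, the fingers hid most of the bubble, so I could not see it directly. The level's visible end and the deck looked unchanged.

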